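# Free the transport lock of a sample shuttle and slide it to its work end

## Robot

A 7-joint arm with a two-finger parallel gripper is mounted at the origin on a cart in front of the work surface, level with it; the furniture and walls round the work are solid. World frame = base frame: x ahead of the robot, y to its left, z up, the work surface at z = 0. Lengths are in m, angles in rad, forces in N, time in s.
With the tool pointing down it reaches from about 0.425 to 0.925 m from the base axis. Payload 6.8 kg.
Tool frame: the origin (TCP) lies midway between the tips of the shut fingers; the grasp point (between the pads) lies 19 mm behind it; z points along the fingers, y is the direction in which the jaws open and shut (so a half turn about z gives the same grasp; the last joint's range is limited). The gripper opens to 88 mm and grips with 3 to 60 N. Pads are 20 mm wide; open, the fingers measure 115 mm over their backs; the gripper's body (75 mm by 178 mm) begins 61 mm behind the grasp point.
Start: joints at [1.148, 0.477, 0.022, 1.555, -0.011, 1.109, -0.083], TCP at [0.209, -0.642, 0.184] pointing down, gripper open.
Joint ranges: [-2.96, 2.96], [-0.34, 2.1], [-1.41, 1.46], [0.24, 2.44], [-1.37, 4.51], [0.17, 1.92], [-2.96, 2.96]. Speed limits (rad/s): [2.39, 2.39, 3.14, 3.14, 3.14, 3.14, 3.14].

## Interface

Orientations are given as a unit quaternion [x, y, z, w].
In Python, from workcell import arm gives the robot as it stands.
- The arm moves only by the tool carry_out, never from a script. Its argument "series" is one flat list of numbers, 7 for each row, row after row: the shift along the tool's x, y, z in units of 25 mm (1.0 is 25 mm), then the turn, a rotation vector about the tool's x, y, z in units of 8 degrees (1.0 is 8 degrees), then the opening, from 0 (shut) to 1 (fully open). A call has 1 to 8 rows; each row shifts and turns the pose as measured when the row begins, along the tool's axes as they then stand; what a row does not reach is not made up. A row lasts 1/8 s, in which the tool goes at most 62.5 mm and 10.7 degrees, less where a joint would pass 70% of its speed; a pose out of reach is approached as far as the arm can. A call is refused whole if a number of a shift passes 1 or a number of a turn 1, either way. A call with a gripper value outside its range is refused whole. The fingers move at their own pace and stop on an object; "newtons" is the grip in N (left out, the last holds). Time passes only in rows, so rows that do not move let the fingers close. It gives the time, the measured TCP pose, the force and the opening at its end, in the units of the state.
- arm.state(): the state, without advancing time (a new reading comes with each control period).
- arm.grab_frame(name): name is "scene" or "top" or "wrist"; returns the picture (400x640x3 uint8, red, green, blue); there is no depth.
- arm.camera_info(name): a dict with "fx", "fy", "cx", "cy" (pixels), "world_from_camera" (4x4, takes a point from camera to world coordinates). Camera axes: x right, y down, z forward; pixel columns grow to the right and rows downward; lengths in m; the calibration is good to about 2 mm. A picture is of the moment at which its call begins: read the wrist's pose just before it. camera_info takes no time and is no camera call; for the wrist camera it gives the pose at the moment of the call.
- arm.job_done(): hands the job in, once; it reports no verdict.
The state is a dict: "t": time; "joint_positions": joint angles; "qvel": joint speeds; "joint_efforts": joint torques, N m; "tool_pos": TCP position; "orientation": TCP orientation; "wrist_force": force on the tool from outside, world axes, zero at the start; "moment": the same for the moment, N m; "finger_gap": finger opening in m.
Only numpy, scipy, OpenCV 4.12 (cv2) and the standard library are available. Lean on these libraries where they do the work, as an engineer would, in place of code of your own. Each camera call takes 0.05 s, during which the arm holds its last target.

## Task

Free the sample shuttle from its transport lock and slide its carriage to the work end. Pull the black captive screw up against its spring until you feel its thread meet, then unscrew it anticlockwise right out to its stop so that it stays up, and only then slide the carriage by its blue post fully home against the black end stop; never force the screw, and do not disturb the vial, the tape roll or the little box of strips standing by.

Things in the scene. Friction and masses are not known exactly. Their poses are not given: they have to be found in the camera images.
- shuttle: sample shuttle fixed to the worktop: aluminium base 100 x 220 x 12 mm (x, y, z). Origin: centre of its underside; z up, y along the carriage's travel towards the black end stop (work end). At (0, -70 mm) stands the grey lock housing, 52 x 50 mm, top at 56 mm, brass rim to 59 mm, out of which the screw comes. All heights here are above the worktop.
- lock_screw: captive transport screw with a round black fluted knob (grip only this), 30 mm diameter (33 over the flutes), 26 mm high. Origin on its vertical axis, 10 mm below the knob's underside; as found the origin is at 58 mm, the knob from 68 to 94 mm height. z up, x along the white pointer line on top. Its tip stands about 8 mm deep in a hole of the carriage.
- lock_grip (a point): point on the screw's axis at which to grip the knob, 25 mm above the origin of lock_screw (11 mm below the knob's top); it rises and turns with the screw. Its x is the pointer's.
- lock_pull (a joint): lift of the screw in m: 0 down as found. A spring pulls it down with 4 N plus 0.15 N per mm, damped (80 N per m/s). Pulled straight up it comes to a hard stop where the thread, hidden in the housing, meets: after 6 to 18 mm (unseen, differs each time). Only there, within about 1.5 mm below that stop, can it be turned into the thread.
- lock_turn (a joint): turn of the screw in rad, growing anticlockwise from above; starts between -0.25 and 0.05, is blocked at about 0.2 unless the thread is met. In the thread it rises 2.5 mm per rad up to 2.4 (1 mm play), then runs level, stays up when let go, and stops at about 2.7: two or more grips. Friction about 0.05 N m. More than 35 N on thread or tip damages it.
- carriage (a joint): travel of the steel carriage in m along the shuttle's +y: 0 as found (locked by the screw), 0.045 home against the black end stop. Friction about 2 N. It carries two fixed cuvettes (24 x 24 mm, tops 86 mm above the worktop) on its +x half.
- push_post (a point): middle of the upright blue grip post on the carriage (18 mm diameter, its grip 40 to 70 mm above the worktop, this point at 57 mm), at (-22, 12) mm in the shuttle's x, y when locked; it moves with the carriage.
- vial: loose glass vial with cap, 27 mm diameter, 72 mm tall, upright; bystander, origin at its underside
- tape: loose roll of yellow tape, 59 mm diameter, 19 mm high, flat; bystander, origin at its underside
- strips: loose little box of test strips 30 x 66 x 22 mm; bystander, origin at its underside

How it is judged:
By the outcome, as a careful person would: the job done as asked, in the order asked, and still so for the second after the job is handed in, with the robot touching nothing.
It also fails if it takes over 64 s, if anything falls off the work surface, if the arm or the gripper's body presses on something with over 40 N, if the wrist force passes 120 N, or if a joint passes its speed limit or range.

## Working session

There is one attempt and no reset: what is moved stays moved. The work goes in short steps, Python scripts to look and compute and a tool call to move; the robot and the scene stay as the last step left them, time stands still between calls to the robot, and variables do not carry over. Pictures are saved under pics/ and viewed, and the job is handed in when it is done.

Besides the shell and the picture viewer there is one more tool, called after "Request:" as a command line: name --argument value ..., lists and objects as JSON in quotes. carry_out: Moves the arm, as the interface text tells. Its arguments: {"type":"object","properties":{"series":{"type":"array","items":{"type":"number"}},"newtons":{"type":"number"}},"required":["series"]}

```bash
ls; mkdir -p pics
cat > h.py <<'E'
from workcell import arm
import numpy as np, cv2
from scipy.spatial.transform import Rotation as R
def snap(n,f):
    ci=arm.camera_info(n); im=arm.grab_frame(n); cv2.imwrite('pics/'+f,im[:,:,::-1]); np.save('pics/'+f+'.npy',im); return im,ci
def ray(ci,u,v,z):
    T=np.array(ci['world_from_camera']); d=T[:3,:3]@np.array([(u-ci['cx'])/ci['fx'],(v-ci['cy'])/ci['fy'],1.]); o=T[:3,3]
    return o+d*(z-o[2])/d[2]
def proj(ci,p):
    T=np.array(ci['world_from_camera']); c=T[:3,:3].T@(np.array(p)-T[:3,3]); return ci['fx']*c[0]/c[2]+ci['cx'],ci['fy']*c[1]/c[2]+ci['cy']
def st():
    s=arm.state(); print({k:np.round(s[k],4).tolist() for k in ('t','tool_pos','orientation','joint_positions','wrist_force','moment','finger_gap')}); return s
E
python3 - <<'E'
from h import *
s=st(); print(R.from_quat(s['orientation']).as_matrix().round(3))
for n in ('top','scene'):
    im,ci=snap(n,n+'0.png'); print(n,{k:np.round(v,4).tolist() for k,v in ci.items()})
E
```

```text
pics
{'t': 0.0, 'tool_pos': [0.2088, -0.6412, 0.1834], 'orientation': [0.9876, 0.1568, -0.0002, -0.0009], 'joint_positions': [1.1479, 0.4778, 0.0223, 1.5564, -0.0115, 1.1093, -0.0831], 'wrist_force': [-0.5397, -0.8257, 1.3484], 'moment': [-0.0518, -0.0165, -0.0136], 'finger_gap': 0.0879}
[[ 0.951  0.31  -0.001]
 [ 0.31  -0.951  0.002]
 [-0.    -0.002 -1.   ]]
top {'fx': 418.9301, 'fy': 418.9301, 'cx': 319.7554, 'cy': 200.1586, 'world_from_camera': [[-0.0019, -0.9936, 0.1128, 0.4247], [-0.9998, 0.0041, 0.0186, 0.3245], [-0.0189, -0.1127, -0.9934, 0.9441], [0.0, 0.0, 0.0, 1.0]]}
scene {'fx': 448.6791, 'fy': 448.6791, 'cx': 328.4363, 'cy': 200.126, 'world_from_camera': [[0.8693, -0.2445, 0.4296, 0.1499], [-0.4941, -0.4552, 0.7407, -0.2878], [0.0145, -0.8561, -0.5165, 0.512], [0.0, 0.0, 0.0, 1.0]]}
```

View pics/top0.png

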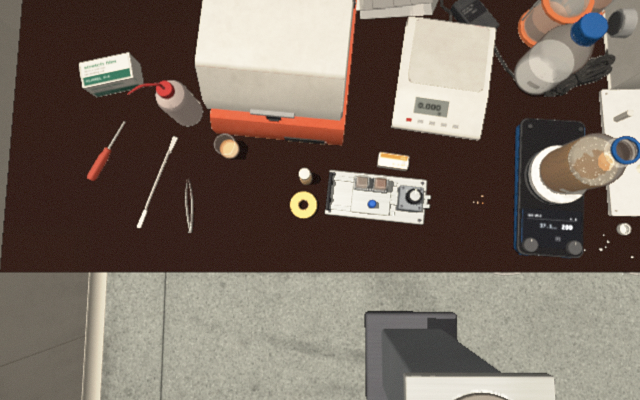

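View pics/scene0.png

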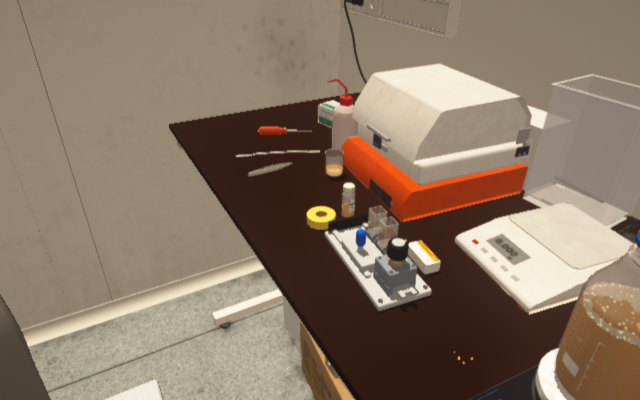

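Run:
```python
from h import *
a=cv2.imread('pics/top0.png')[145:245,280:440]; b=cv2.imread('pics/scene0.png')[170:320,290:460]
cv2.imwrite('pics/topz.png',cv2.resize(a,None,fx=5,fy=5,interpolation=cv2.INTER_CUBIC))
cv2.imwrite('pics/scz.png',cv2.resize(b,None,fx=4,fy=4,interpolation=cv2.INTER_CUBIC)[:600])
```

```text
(no output)
```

View pics/topz.png

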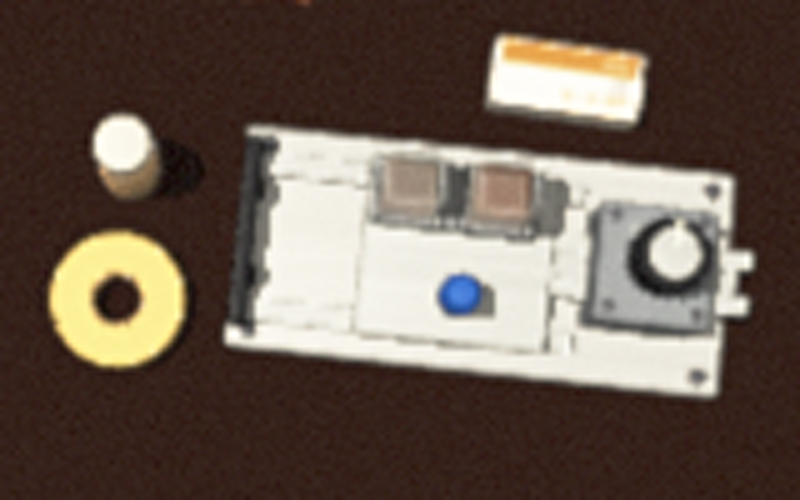

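View pics/scz.png

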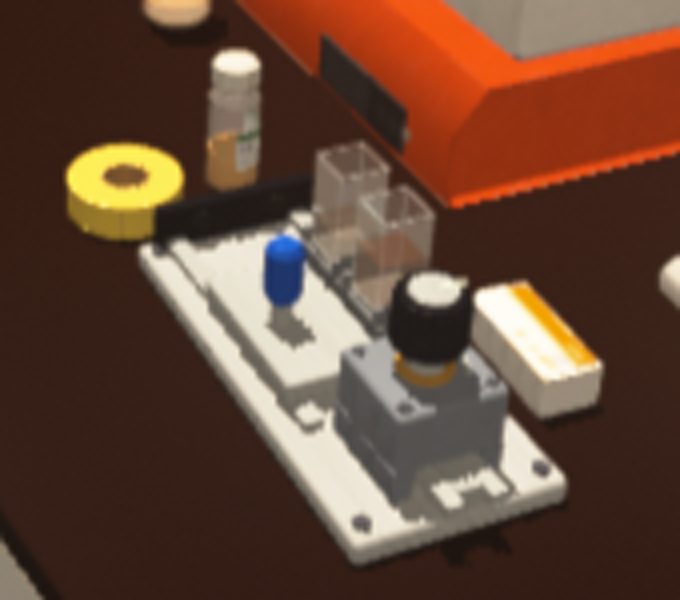

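```bash
cat > loc.py <<'E'
from h import *
ci=arm.camera_info('top')
P=lambda u,v,z: ray(ci,280+(u+.0)/5-.4,145+v/5-.4,z)
c=np.array([P(*q,.012) for q in ((250,125),(735,175),(717,397),(227,347))])
print(c.round(4)); ctr=c.mean(0); 
yv=(c[0]+c[3]-c[1]-c[2]); yaw=np.arctan2(yv[1],yv[0]); print('ctr',ctr,'yaw of y',np.degrees(yaw), np.linalg.norm(c[0]-c[1]),np.linalg.norm(c[0]-c[3]))
y=np.array([np.cos(yaw),np.sin(yaw),0]); x=np.array([y[1],-y[0],0])
print('knob pred',ctr+y*-.07,'knob seen',P(677,250,.094)); print('post pred',ctr-.022*x+.012*y,'seen',P(461,295,.070))
for n,q in dict(vial=(122,142,.072),tape=(118,298,.019),s1=(498,33,.022),s2=(648,53,.022),s3=(637,127,.022),s4=(487,108,.022),ptr=(677,222,.094)).items(): print(n,P(*q).round(4))
cs=arm.camera_info('scene')
S=lambda u,v,z: ray(cs,290+u/4-.4,170+v/4-.4,z)
print('scene: knob',S(438,289,.094),'post',S(286,246,.070))
E
python3 loc.py
```

```text
[[0.5998 0.3196 0.012 ]
 [0.5759 0.1024 0.012 ]
 [0.4764 0.1134 0.012 ]
 [0.4994 0.3303 0.012 ]]
ctr [0.5378684  0.21643504 0.012     ] yaw of y 83.83592048982993 0.2185482520585394 0.10102447896051953
knob pred [0.53035207 0.14683974 0.012     ] knob seen [0.53178344 0.14639812 0.094     ]
post pred [0.5172841  0.23072793 0.012     ] seen [0.5162096  0.23194875 0.07      ]
vial [0.5816 0.374  0.072 ]
tape [0.5208 0.3787 0.019 ]
s1 [0.6391 0.2085 0.022 ]
s2 [0.6296 0.1418 0.022 ]
s3 [0.5961 0.1475 0.022 ]
s4 [0.6051 0.214  0.022 ]
ptr [0.5433 0.1461 0.094 ]
scene: knob [0.53260637 0.14886359 0.094     ] post [0.51604437 0.23001754 0.07      ]
```

Run:
```python
from h import *
ct=arm.camera_info('top'); cs=arm.camera_info('scene')
for z in (.1,.2,.25,.3,.35,.4): 
  p=ray(ct,625,150,z); print(z,p.round(3),np.round(proj(cs,p)))
for q in ((515,120),(585,120),(585,255),(515,255),(530,200),(345,143),(393,133),(484,140)): print(q,[ray(ct,*q,z)[:2].round(3) for z in (0,.05,.1)])
im,c=snap('wrist','w0.png')
```

```text
0.1 [ 0.62  -0.279  0.1  ] [753. 449.]
0.2 [ 0.597 -0.207  0.2  ] [703. 332.]
0.25 [ 0.586 -0.172  0.25 ] [677. 271.]
0.3 [ 0.574 -0.136  0.3  ] [651. 210.]
0.35 [ 0.562 -0.1    0.35 ] [624. 147.]
0.4 [ 0.551 -0.064  0.4  ] [597.  82.]
(515, 120) [array([ 0.715, -0.107]), array([ 0.7  , -0.084]), array([ 0.685, -0.061])]
(585, 120) [array([ 0.714, -0.266]), array([ 0.699, -0.235]), array([ 0.683, -0.203])]
(585, 255) [array([ 0.408, -0.244]), array([ 0.408, -0.213]), array([ 0.409, -0.183])]
(515, 255) [array([ 0.408, -0.09 ]), array([ 0.409, -0.068]), array([ 0.41 , -0.046])]
(530, 200) [array([ 0.53, -0.13]), array([ 0.525, -0.106]), array([ 0.519, -0.082])]
(345, 143) [array([0.664, 0.284]), array([0.651, 0.286]), array([0.639, 0.288])]
(393, 133) [array([0.687, 0.173]), array([0.673, 0.181]), array([0.659, 0.189])]
(484, 140) [array([ 0.669, -0.034]), array([ 0.656, -0.015]), array([0.643, 0.004])]
```

View pics/w0.png

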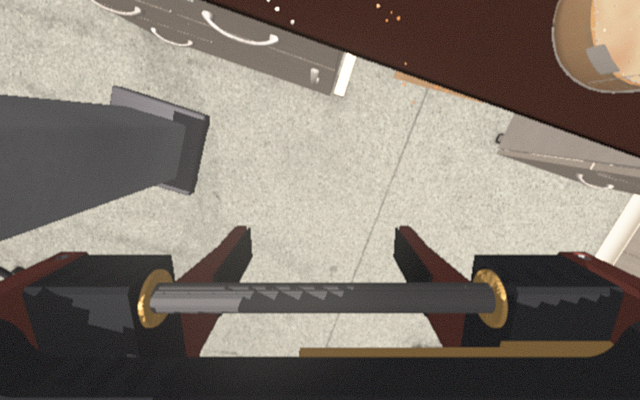

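Request:
carry_out --series '[0.9,-0.9,-0.9,0,0,0,0.7,0.95,-0.95,-0.9,0,0,0,0.7,0.95,-0.95,-0.9,0,0,0,0.7,0.95,-0.95,-0.9,0,0,0,0.7,1,-1,-0.8,0,0,0,0.7,1,-1,-0.8,0,0,0,0.7,1,-1,-0.8,0,0,0,0.7,1,-1,-0.8,0,0,0,0.7]'

```text
t: 1.15
tool_pos: [0.3338, -0.3902, 0.3546]
orientation: [0.988, 0.154, -0.002, -0.004]
wrist_force: [-0.2, 0.1, 0.2]
finger_gap: 0.0616
```

Request:
carry_out --series '[1,-1,-0.3,0,0,0,0.7,1,-1,-0.3,0,0,0,0.7,1,-1,0,0,0,0,0.7,1,-1,0,0,0,0,0.7,1,-1,0,0,0,0,0.7,1,-1,0,0,0,0,0.7,1,-1,0,0,0,0,0.7,1,-1,0,0,0,0,0.7]'

```text
t: 2.15
tool_pos: [0.4661, -0.13, 0.3719]
orientation: [0.988, 0.154, -0.002, -0.003]
wrist_force: [-1.0, -1.0, 0.1]
finger_gap: 0.0619
```

```bash
cat > go.py <<'E'
import sys
from h import *
s=st(); M=R.from_quat(s['orientation']).as_matrix()
print('yaw of tool x',np.degrees(np.arctan2(M[1,0],M[0,0])),'tilt',M[:,2].round(4))
t=np.array([float(a) for a in sys.argv[1:4]]); print('units', (M.T@(t-s['tool_pos'])/.025).round(2))
r=R.from_matrix(np.c_[[1,0,0],[0,-1,0],[0,0,-1]])
E
python3 go.py .531 .147 .2
```

```text
{'t': 2.15, 'tool_pos': [0.4661, -0.13, 0.3719], 'orientation': [0.9881, 0.1539, -0.0022, -0.0033], 'joint_positions': [0.5158, 0.0545, -0.3842, 1.6937, 0.0155, 1.4034, -1.1322], 'wrist_force': [-0.9829, -1.0122, 0.149], 'moment': [0.0234, -0.0539, 0.0117], 'finger_gap': 0.0619}
yaw of tool x 17.71116446190541 tilt [-0.0053  0.0059 -1.    ]
units [ 5.87 -9.72  6.93]
```

Request:
carry_out --series '[0.6,-1,0.5,0,0,0,0.65,0.6,-1,0.5,0,0,0,0.65,0.6,-1,0.6,0,0,0,0.65,0.6,-1,0.6,0,0,0,0.65,0.6,-1,0.8,0,0,0,0.65,0.6,-1,0.9,0,0,0,0.65,0.6,-1,0.9,0,0,0,0.65,0.6,-1,0.9,0,0,0,0.65]'

```text
t: 3.15
tool_pos: [0.5201, 0.1053, 0.2266]
orientation: [0.988, 0.154, -0.001, -0.003]
wrist_force: [0.7, -1.2, 0.1]
finger_gap: 0.0573
```

```bash
python3 go.py .531 .147 .15
```

```text
{'t': 3.15, 'tool_pos': [0.5201, 0.1053, 0.2266], 'orientation': [0.9881, 0.1538, -0.0014, -0.0027], 'joint_positions': [0.1775, 0.2524, -0.5792, 1.816, 0.146, 1.1186, -1.7134], 'wrist_force': [0.7159, -1.2005, 0.1328], 'moment': [-0.0156, -0.0027, -0.0171], 'finger_gap': 0.0573}
yaw of tool x 17.695391126863434 tilt [-0.0035  0.005  -1.    ]
units [ 0.93 -1.44  3.07]
```

Request:
carry_out --series '[0.48,-0.72,1,0,0,0,0.65,0.45,-0.72,0.5,0,0,0,0.65,0,0,0,0,0,0,0.65]'

```text
t: 3.52
tool_pos: [0.5295, 0.1499, 0.1857]
orientation: [0.988, 0.156, -0.004, -0.003]
wrist_force: [-0.1, -0.6, -0.7]
finger_gap: 0.057
```

```bash
python3 go.py .531 .147 .064
python3 - <<'E'
from h import *
im,ci=snap('wrist','w1.png'); print({k:np.round(v,3).tolist() for k,v in ci.items()})
E
```

```text
{'t': 3.525, 'tool_pos': [0.5295, 0.1499, 0.1857], 'orientation': [0.9878, 0.1557, -0.0036, -0.0031], 'joint_positions': [0.0921, 0.3327, -0.5859, 1.8179, 0.1994, 1.0571, -1.826], 'wrist_force': [-0.144, -0.5777, -0.6904], 'moment': [-0.0093, 0.0015, -0.0112], 'finger_gap': 0.057}
yaw of tool x 17.920002730181846 tilt [-0.0082  0.005  -1.    ]
units [0.05 0.17 4.86]
{'fx': 283.409, 'fy': 283.409, 'cx': 322.437, 'cy': 199.97, 'world_from_camera': [[0.308, -0.917, -0.254, 0.599], [-0.951, -0.299, -0.074, 0.17], [-0.008, 0.265, -0.964, 0.387], [0.0, 0.0, 0.0, 1.0]]}
```

View pics/w1.png

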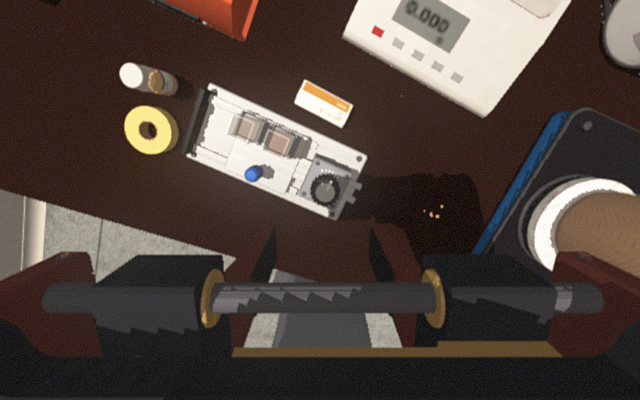

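Run:
```python
from h import *
ci=arm.camera_info('wrist')
im=cv2.imread('pics/w1.png')[100:240,180:400]
cv2.imwrite('pics/w1z.png',cv2.resize(im,None,fx=3.5,fy=3.5,interpolation=cv2.INTER_CUBIC))
print(proj(ci,(.531,.147,.094)),ray(ci,326,186,.094),ray(ci,254,173,.07))
```

```text
(np.float64(324.6182947919705), np.float64(192.04084890730078)) [0.53770423 0.14763443 0.094     ] [0.52193595 0.22809597 0.07      ]
```

View pics/w1z.png

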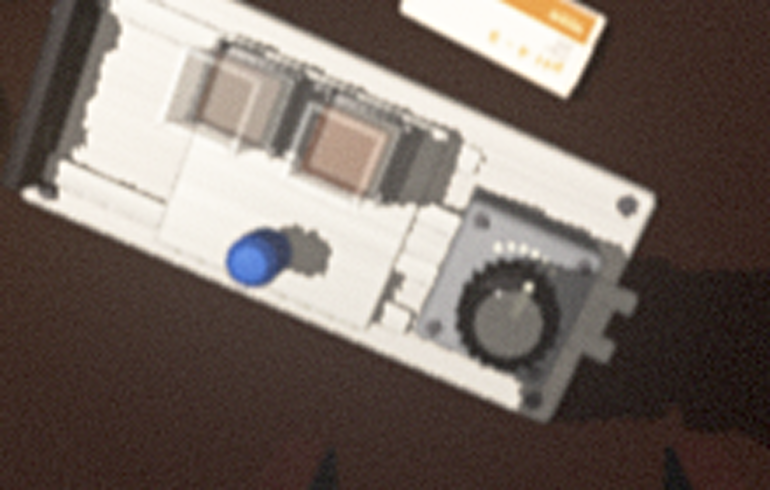

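Request:
carry_out --series '[0.08,0.15,0.9,0,0,0,0.65,0,0,0.9,0,0,0,0.65,0,0,0.9,0,0,0,0.65,0,0,0.8,0,0,0,0.65,0,0,0.5,0,0,0,0.65,0,0,0,0,0,0,0.65]'

```text
t: 4.32
tool_pos: [0.5361, 0.1375, 0.0884]
orientation: [0.989, 0.15, 0.0, -0.0]
wrist_force: [-0.4, 0.2, -0.5]
finger_gap: 0.0574
```

```bash
python3 go.py .5315 .147 .066;python3 - <<'E'
from h import *
im,ci=snap('scene','s1.png')
cv2.imwrite('pics/s1z.png',cv2.resize(im[170:320,300:500,::-1],None,fx=4,fy=4,interpolation=cv2.INTER_CUBIC))
im,ci=snap('wrist','w2.png')
E
```

```text
{'t': 4.325, 'tool_pos': [0.5361, 0.1375, 0.0884], 'orientation': [0.9887, 0.15, 0.0002, -0.0004], 'joint_positions': [0.0638, 0.4464, -0.539, 1.9087, 0.2948, 0.8644, -1.895], 'wrist_force': [-0.4343, 0.2311, -0.4781], 'moment': [-0.0584, 0.0671, -0.0154], 'finger_gap': 0.0574}
yaw of tool x 17.255038339342054 tilt [ 4.e-04  8.e-04 -1.e+00]
units [-0.06 -0.42  0.9 ]
```

View pics/s1z.png

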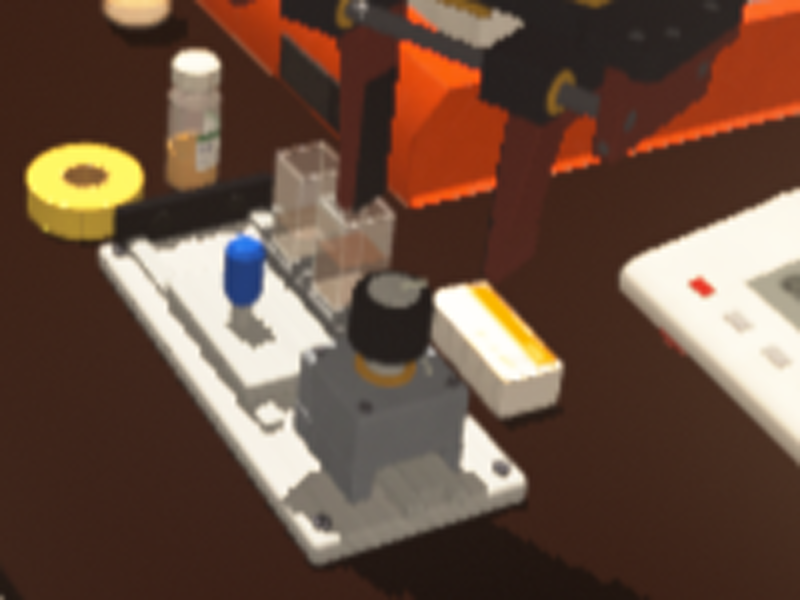

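View pics/w2.png

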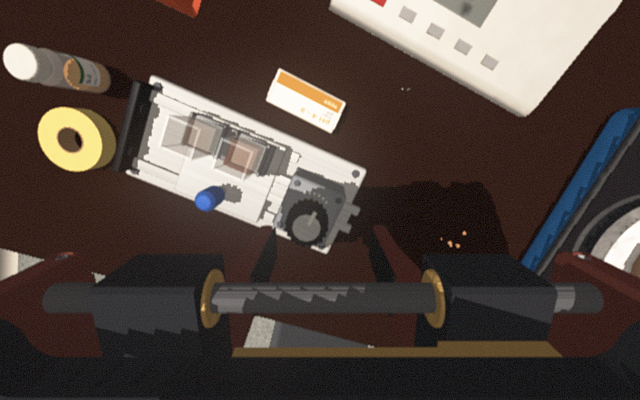

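Run:
```python
from h import *
cs=arm.camera_info('scene'); cw=arm.camera_info('wrist')
s=st(); M=R.from_quat(s['orientation']).as_matrix(); p=s['tool_pos']
for k in (-.0285,0,.0285): print(np.round(proj(cs,p+k*M[:,1]),1),np.round(proj(cw,p+k*M[:,1]),1))
T=np.array(cw['world_from_camera']); print(T.round(3), (M.T@(T[:3,3]-p)).round(4))
print(proj(cs,(.5315,.147,.094)),proj(cw,(.5315,.147,.094)))
im,ci=snap('top','t2.png'); cv2.imwrite('pics/t2z.png',cv2.resize(im[100:260,260:460,::-1],None,fx=4,fy=3.7))
```

```text
{'t': 4.425, 'tool_pos': [0.5369, 0.1381, 0.0894], 'orientation': [0.9887, 0.1501, 0.0012, -0.0006], 'joint_positions': [0.0637, 0.4455, -0.5396, 1.9075, 0.2947, 0.8645, -1.8951], 'wrist_force': [0.3919, -0.2933, 0.3484], 'moment': [0.0095, -0.0318, 0.0511], 'finger_gap': 0.0571}
[390.4 239.5] [284.2 222. ]
[405.2 247.1] [322.1 222. ]
[420.7 255. ] [360.1 222. ]
[[ 0.297 -0.923 -0.245  0.604]
 [-0.955 -0.287 -0.075  0.159]
 [-0.001  0.256 -0.967  0.291]
 [ 0.     0.     0.     1.   ]] [ 0.071   0.0003 -0.2013]
(np.float64(399.26064915382125), np.float64(242.6755512248574)) (np.float64(308.4381953616127), np.float64(227.33014641004837))
```

View pics/t2z.png

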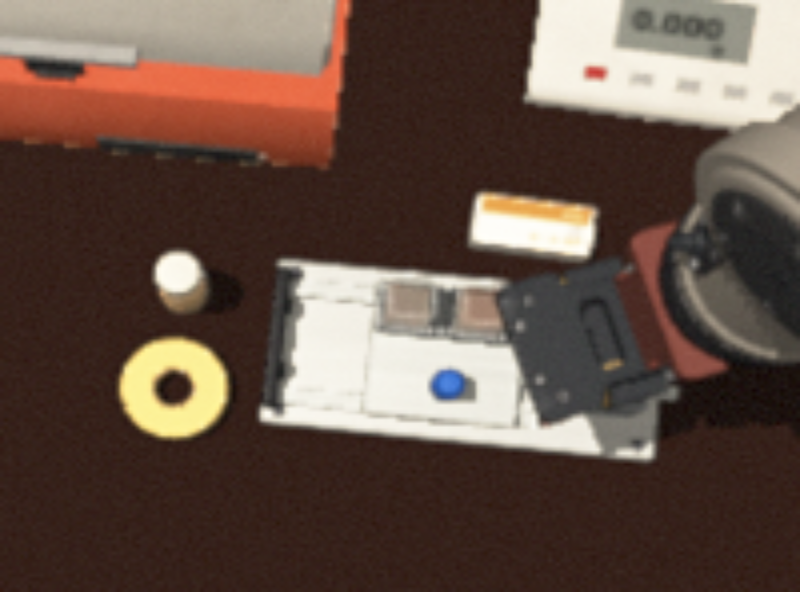

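View pics/s1.png

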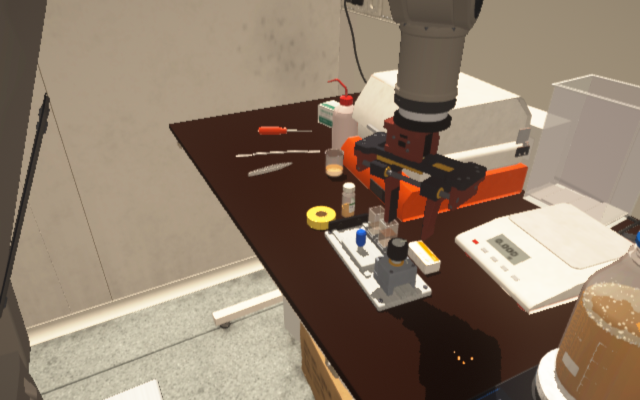

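Run:
```python
import cv2,numpy as np
im=cv2.imread('pics/s1.png')[180:270,360:460]
g=(np.clip(im/255.,0,1)**.45*255).astype(np.uint8)
cv2.imwrite('pics/s1g.png',cv2.resize(g,None,fx=6,fy=6,interpolation=cv2.INTER_CUBIC))
im=cv2.imread('pics/w2.png')[170:310,200:440]
g=(np.clip(im/255.,0,1)**.45*255).astype(np.uint8)
cv2.imwrite('pics/w2g.png',cv2.resize(g,None,fx=3.3,fy=3.3,interpolation=cv2.INTER_CUBIC))
```

```text
(no output)
```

View pics/s1g.png

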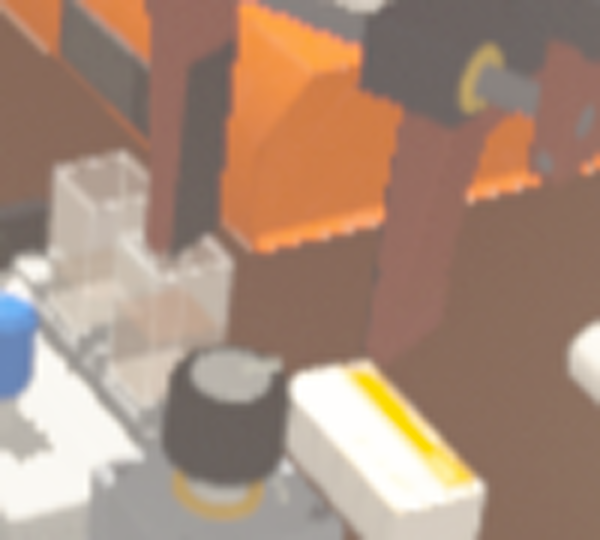

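View pics/w2g.png

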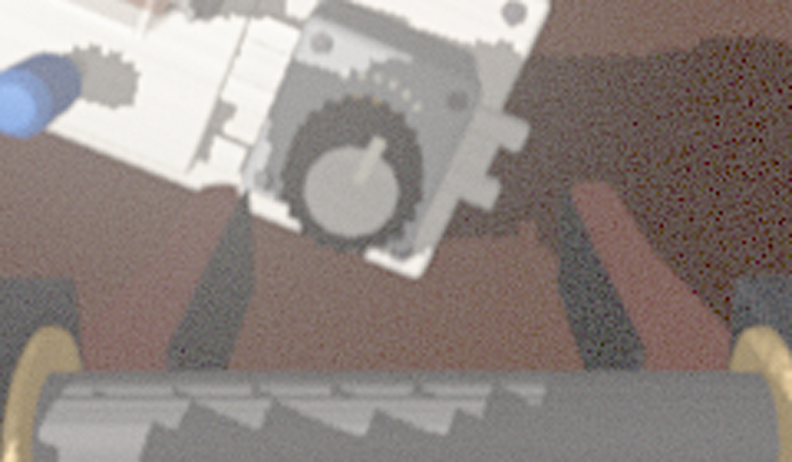

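Run:
```python
from h import *
cs=arm.camera_info('scene'); cw=arm.camera_info('wrist')
s=arm.state(); M=R.from_quat(s['orientation']).as_matrix(); p=s['tool_pos']
def tri(a,b):
    A=[];B=[]
    for ci,uv in ((cs,a),(cw,b)):
        T=np.array(ci['world_from_camera']); d=T[:3,:3]@[(uv[0]-ci['cx'])/ci['fx'],(uv[1]-ci['cy'])/ci['fy'],1]; d/=np.linalg.norm(d)
        Q=np.eye(3)-np.outer(d,d); A.append(Q);B.append(Q@T[:3,3])
    x=np.linalg.solve(A[0]+A[1],B[0]+B[1]); return x.round(4),(M.T@(x-p)).round(4), np.round(proj(cs,x),1),np.round(proj(cw,x),1)
print(tri((422.5,240.8),(369.7,226)));print(tri((426,239),(376,225)))
print(tri((387,221.5),(269,226)));print(tri((394,221),(275,226)))
print('knob',tri((398.5,242.5),(305.5,227)))
print('post',tri((361.3,231.5),(208,199)))
```

```text
(array([0.5496, 0.1119, 0.1133]), array([ 0.0042,  0.0291, -0.0238]), array([424.5, 241.2]), array([365.7, 227.9]))
(array([0.553 , 0.1091, 0.1174]), array([ 0.0066,  0.0327, -0.0279]), array([427.7, 239.3]), array([372.4, 226.7]))
(array([0.5303, 0.176 , 0.1153]), array([ 0.0049, -0.0379, -0.0258]), array([388.8, 222.4]), array([264.6, 228.1]))
(array([0.5355, 0.1697, 0.12  ]), array([ 0.008 , -0.0303, -0.0305]), array([394.1, 221.1]), array([274.7, 226.1]))
knob (array([0.5312, 0.1491, 0.0933]), array([-0.0024, -0.0119, -0.0038]), array([398.2, 242.4]), array([306. , 226.7]))
post (array([0.5194, 0.2325, 0.0657]), array([ 0.0111, -0.095 ,  0.0239]), array([361.8, 231.9]), array([206.7, 199.5]))
```

Request:
carry_out --series '[-0.1,-0.42,0.1,0,0,0,0.6,0,0,0.2,0,0,0,0.6,0,0,0.2,0,0,0,0.6,0,0,0,0,0,0,0.6]'

```text
t: 4.97
tool_pos: [0.5318, 0.1493, 0.0775]
orientation: [0.989, 0.151, 0.002, -0.001]
wrist_force: [-0.1, -0.3, 0.1]
finger_gap: 0.0529
```

```bash
python3 go.py .5315 .1475 .064
```

```text
{'t': 4.975, 'tool_pos': [0.5318, 0.1493, 0.0775], 'orientation': [0.9886, 0.1508, 0.0025, -0.0008], 'joint_positions': [0.0388, 0.4573, -0.5363, 1.9232, 0.3085, 0.8369, -1.9284], 'wrist_force': [-0.1132, -0.2747, 0.092], 'moment': [0.0042, -0.0114, 0.0147], 'finger_gap': 0.0529}
yaw of tool x 17.342397079494386 tilt [ 0.0047  0.0024 -1.    ]
units [-0.03  0.07  0.54]
```

Request:
carry_out --series '[0,0.07,0.2,0,0,0,0.55,0,0,0.2,0,0,0,0.55,0,0,0.15,0,0,0,0.55,0,0,0,0,0,0,0.55]'

```text
t: 5.48
tool_pos: [0.5324, 0.1471, 0.0625]
orientation: [0.989, 0.15, 0.002, -0.001]
wrist_force: [-0.3, 0.5, 0.2]
finger_gap: 0.0487
```

```bash
python3 go.py .5315 .1475 .060
python3 - <<'E'
from h import *
out=[]
for n,(a,b,c,d) in dict(scene=(190,280,350,450),wrist=(170,260,250,400)).items():
    im,ci=snap(n,n+'3.png'); im=im[a:b,c:d,::-1]
    g=(np.clip(im/255.,0,1)**.5*255).astype(np.uint8)
    out.append(cv2.resize(g,None,fx=5 if n=='wrist' else 4,fy=5 if n=='wrist' else 4,interpolation=cv2.INTER_CUBIC))
    cv2.imwrite('pics/'+n+'3z.png',out[-1])
E
```

```text
{'t': 5.475, 'tool_pos': [0.5324, 0.1471, 0.0625], 'orientation': [0.9886, 0.1505, 0.0022, -0.0007], 'joint_positions': [0.0336, 0.478, -0.5263, 1.9331, 0.3247, 0.8093, -1.9384], 'wrist_force': [-0.2559, 0.4972, 0.1577], 'moment': [-0.016, 0.0095, -0.0288], 'finger_gap': 0.0487}
yaw of tool x 17.307698945128134 tilt [ 0.0042  0.0021 -1.    ]
units [-0.03 -0.03  0.1 ]
```

View pics/scene3z.png

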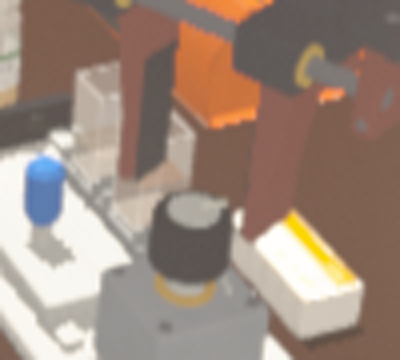

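View pics/wrist3z.png

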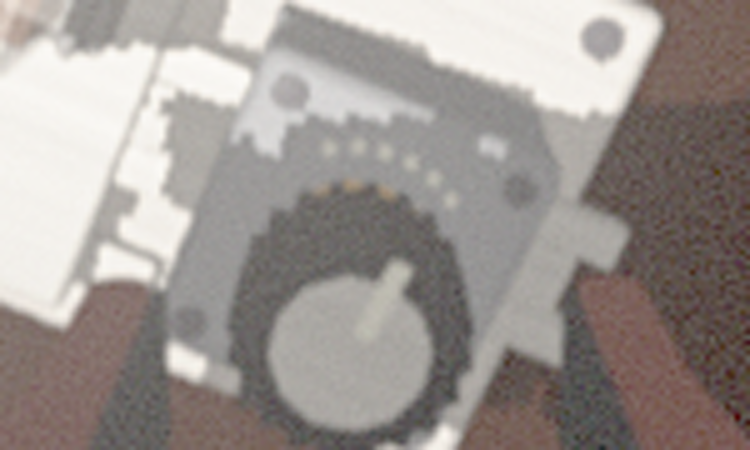

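Request:
carry_out --series '[0,0,-0.4,0,0,0,0.5,0,0,-0.35,0,0,0,0.5,0,0,0,0,0,0,0.4,0,0,0,0,0,0,0.3,0,0,0,0,0,0,0.3]' --newtons 3

```text
t: 6.2
tool_pos: [0.5332, 0.1475, 0.084]
orientation: [0.989, 0.15, 0.004, -0.001]
wrist_force: [-0.6, 0.6, -0.7]
finger_gap: 0.0268
```

```bash
python3 go.py .5315 .1475 .060
```

```text
{'t': 6.2, 'tool_pos': [0.5332, 0.1475, 0.084], 'orientation': [0.9886, 0.1505, 0.0035, -0.0009], 'joint_positions': [0.0458, 0.4487, -0.5395, 1.9181, 0.3025, 0.8475, -1.9197], 'wrist_force': [-0.6362, 0.5995, -0.7154], 'moment': [-0.0256, 0.0074, 0.0038], 'finger_gap': 0.0268}
yaw of tool x 17.311469690979944 tilt [ 0.0067  0.0028 -1.    ]
units [-0.07 -0.02  0.96]
```

Request:
carry_out --series '[0,0,0,0,0,0,0.55,0,0,0,0,0,0,0.55,-0.05,0,0.3,0,0,0,0.55,0,0,0.3,0,0,0,0.55,0,0,0.3,0,0,0,0.55,0,0,0.3,0,0,0,0.55,0,0,0.3,0,0,0,0.55,0,0,0,0,0,0,0.55]'

```text
t: 7.2
tool_pos: [0.5311, 0.1468, 0.0424]
orientation: [0.989, 0.151, 0.002, -0.001]
wrist_force: [0.5, 0.2, 0.5]
finger_gap: 0.0483
```

```bash
cat > look.py <<'E'
import sys
from h import *
k=sys.argv[1]
for n,(a,b,c,d) in dict(scene=(190,280,350,450),wrist=(150,270,240,400)).items():
    if n[0] not in sys.argv[2]: continue
    im,ci=snap(n,n+k+'.png'); im=im[a:b,c:d,::-1]
    g=(np.clip(im/255.,0,1)**.5*255).astype(np.uint8)
    cv2.imwrite('pics/'+n+k+'z.png',cv2.resize(g,None,fx=5,fy=5,interpolation=cv2.INTER_CUBIC))
E
python3 go.py .5315 .1475 .040; python3 look.py 4 sw
```

```text
{'t': 7.2, 'tool_pos': [0.5311, 0.1468, 0.0424], 'orientation': [0.9886, 0.1506, 0.0022, -0.0008], 'joint_positions': [0.0216, 0.5045, -0.513, 1.9487, 0.3472, 0.7705, -1.9579], 'wrist_force': [0.466, 0.1781, 0.5006], 'moment': [-0.0081, 0.0181, 0.0267], 'finger_gap': 0.0483}
yaw of tool x 17.322707951166404 tilt [ 0.0041  0.0022 -1.    ]
units [ 0.02 -0.02  0.1 ]
```

View pics/scene4z.png

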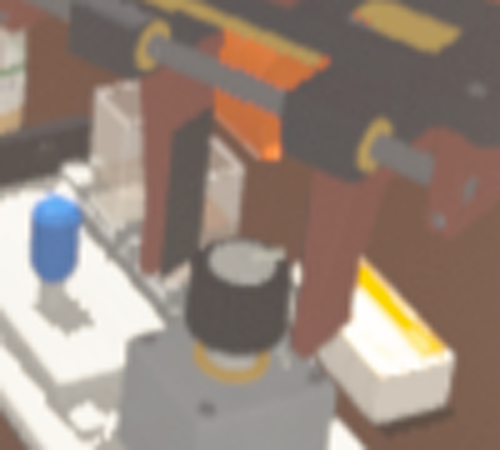

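View pics/wrist4z.png

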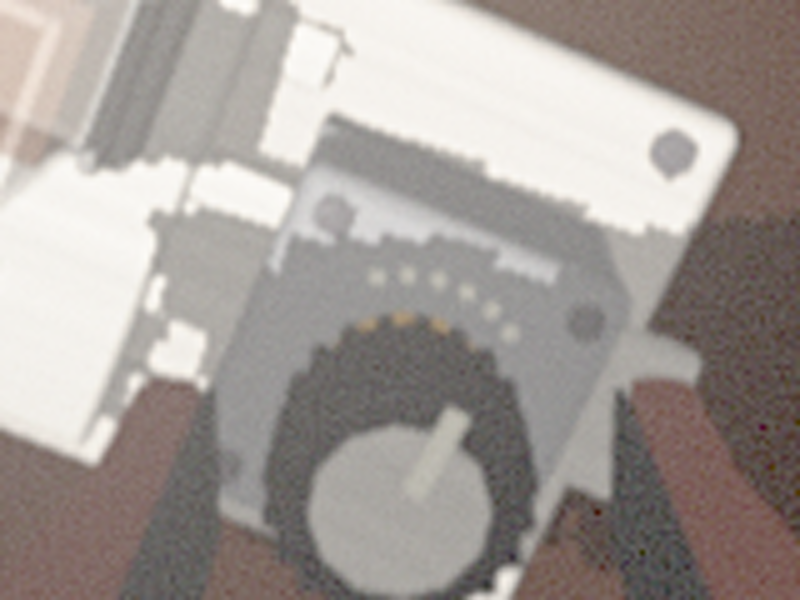

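Request:
carry_out --series '[0.02,-0.05,0.15,0,0,0,0.5,0,0,0.06,0,0,0,0.45,0,0,0,0,0,0,0.3,0,0,0,0,0,0,0.3,0,0,0,0,0,0,0.3]' --newtons 15

```text
t: 7.92
tool_pos: [0.5323, 0.149, 0.0382]
orientation: [0.989, 0.151, 0.004, -0.001]
wrist_force: [0.1, 0.1, -0.4]
finger_gap: 0.0297
```

```bash
python3 go.py .5315 .1475 .040; python3 look.py 5 sw
```

```text
{'t': 7.925, 'tool_pos': [0.5323, 0.149, 0.0382], 'orientation': [0.9886, 0.1507, 0.0035, -0.0011], 'joint_positions': [0.0155, 0.5113, -0.5096, 1.9495, 0.3534, 0.7609, -1.9656], 'wrist_force': [0.1431, 0.1483, -0.4118], 'moment': [-0.0568, -0.01, -0.0112], 'finger_gap': 0.0297}
yaw of tool x 17.332456097088638 tilt [ 0.0066  0.0032 -1.    ]
units [-0.05  0.05 -0.07]
```

View pics/scene5z.png

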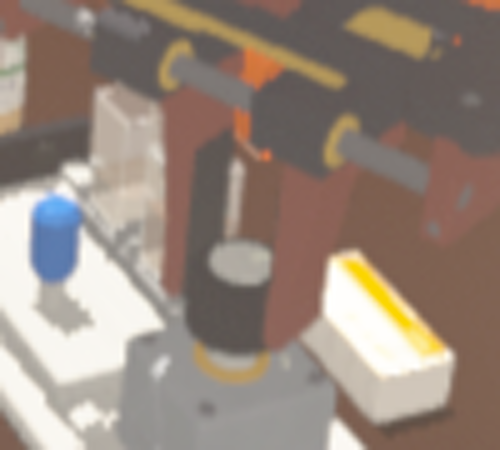

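View pics/wrist5z.png

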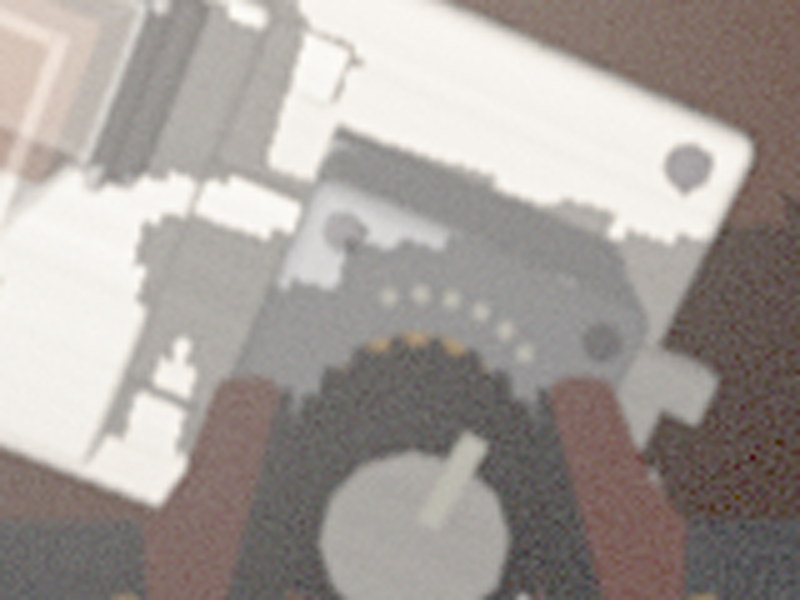

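Request:
carry_out --series '[0,0,-0.08,0,0,0,0.3,0,0,-0.08,0,0,0,0.3]'

```text
t: 8.28
tool_pos: [0.5322, 0.149, 0.0416]
orientation: [0.989, 0.151, 0.003, -0.001]
wrist_force: [2.6, 1.0, -6.6]
finger_gap: 0.0297
```

```bash
cat > f.py <<'E'
from h import *
for i in range(1):
    s=st()
E
python3 f.py
```

```text
{'t': 8.275, 'tool_pos': [0.5322, 0.149, 0.0416], 'orientation': [0.9886, 0.1507, 0.0034, -0.0014], 'joint_positions': [0.0183, 0.5066, -0.5125, 1.9476, 0.3489, 0.7671, -1.9615], 'wrist_force': [2.594, 1.014, -6.627], 'moment': [0.2631, -0.5462, -0.0266], 'finger_gap': 0.0297}
```

Request:
carry_out --series '[0,0,-0.07,0,0,0,0.3,0,0,-0.05,0,0,0,0.3]'

```text
t: 8.52
tool_pos: [0.5322, 0.149, 0.0444]
orientation: [0.989, 0.151, 0.003, -0.001]
wrist_force: [2.3, 1.3, -8.1]
finger_gap: 0.0293
```

Request:
carry_out --series '[0,0,-0.06,0,0,0,0.3]'

```text
t: 8.65
tool_pos: [0.5321, 0.1489, 0.0459]
orientation: [0.989, 0.151, 0.003, -0.002]
wrist_force: [1.7, 1.4, -8.2]
finger_gap: 0.0297
```

Request:
carry_out --series '[0,0,-0.06,0,0,0,0.3]'

```text
t: 8.78
tool_pos: [0.5321, 0.149, 0.0474]
orientation: [0.989, 0.151, 0.003, -0.002]
wrist_force: [3.4, 1.4, -8.6]
finger_gap: 0.0293
```

Request:
carry_out --series '[0,0,-0.06,0,0,0,0.3]'

```text
t: 8.9
tool_pos: [0.5322, 0.149, 0.049]
orientation: [0.989, 0.151, 0.003, -0.002]
wrist_force: [3.2, 1.6, -7.9]
finger_gap: 0.03
```

Request:
carry_out --series '[0,0,-0.06,0,0,0,0.3]'

```text
t: 9.02
tool_pos: [0.5321, 0.149, 0.0506]
orientation: [0.989, 0.151, 0.003, -0.002]
wrist_force: [2.2, 1.5, -8.9]
finger_gap: 0.0296
```

Request:
carry_out --series '[0,0,-0.06,0,0,0,0.3]'

```text
t: 9.15
tool_pos: [0.5321, 0.149, 0.0521]
orientation: [0.989, 0.151, 0.003, -0.002]
wrist_force: [3.7, 1.4, -11.5]
finger_gap: 0.0299
```

Request:
carry_out --series '[0,0,-0.04,0,0,0,0.3]'

```text
t: 9.28
tool_pos: [0.5321, 0.149, 0.0526]
orientation: [0.989, 0.151, 0.003, -0.002]
wrist_force: [6.2, 2.4, -20.2]
finger_gap: 0.0294
```

```bash
python3 f.py; python3 look.py 6 s
```

```text
{'t': 9.275, 'tool_pos': [0.5321, 0.149, 0.0526], 'orientation': [0.9886, 0.1508, 0.0034, -0.0018], 'joint_positions': [0.0265, 0.4909, -0.521, 1.9412, 0.3355, 0.7872, -1.9496], 'wrist_force': [6.1725, 2.4303, -20.1575], 'moment': [0.6831, -1.3719, -0.0569], 'finger_gap': 0.0294}
```

View pics/scene6z.png

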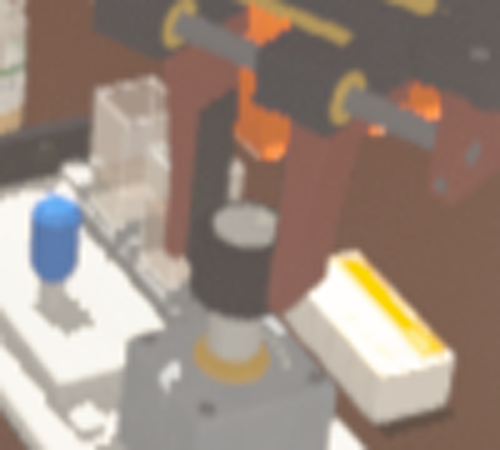

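Request:
carry_out --series '[0,0,0,0,0,-0.6,0.3,0,0,-0.02,0,0,-0.8,0.3]'

```text
t: 9.57
tool_pos: [0.532, 0.1493, 0.0525]
orientation: [0.968, 0.249, 0.003, -0.002]
wrist_force: [3.7, 1.8, -16.0]
finger_gap: 0.0295
```

```bash
python3 go.py .532 .149 .0526
```

```text
{'t': 9.575, 'tool_pos': [0.532, 0.1493, 0.0525], 'orientation': [0.9685, 0.249, 0.0035, -0.0018], 'joint_positions': [0.0622, 0.5013, -0.5682, 1.9389, 0.3669, 0.7967, -1.7761], 'wrist_force': [3.7305, 1.7673, -16.0183], 'moment': [0.6545, -0.9821, -0.0102], 'finger_gap': 0.0295}
yaw of tool x 28.837101158315384 tilt [ 0.0058  0.0052 -1.    ]
units [-0.    0.01 -0.01]
```

Request:
carry_out --series '[0,0,-0.01,0,0,-0.8,0.3,0,0,-0.02,0,0,-0.8,0.3]'

```text
t: 9.82
tool_pos: [0.5317, 0.1496, 0.0525]
orientation: [0.933, 0.359, 0.004, -0.002]
wrist_force: [2.3, 2.1, -13.5]
finger_gap: 0.0297
```

```bash
python3 go.py .532 .149 .0526; python3 look.py 7 sw
```

```text
{'t': 9.825, 'tool_pos': [0.5317, 0.1496, 0.0525], 'orientation': [0.9334, 0.3589, 0.0036, -0.0019], 'joint_positions': [0.1035, 0.5143, -0.623, 1.9363, 0.4033, 0.8091, -1.5762], 'wrist_force': [2.3224, 2.0562, -13.4697], 'moment': [0.5214, -0.714, -0.0419], 'finger_gap': 0.0297}
yaw of tool x 42.06731155834612 tilt [ 0.0053  0.0061 -1.    ]
units [-0.01  0.03 -0.01]
```

View pics/wrist7z.png

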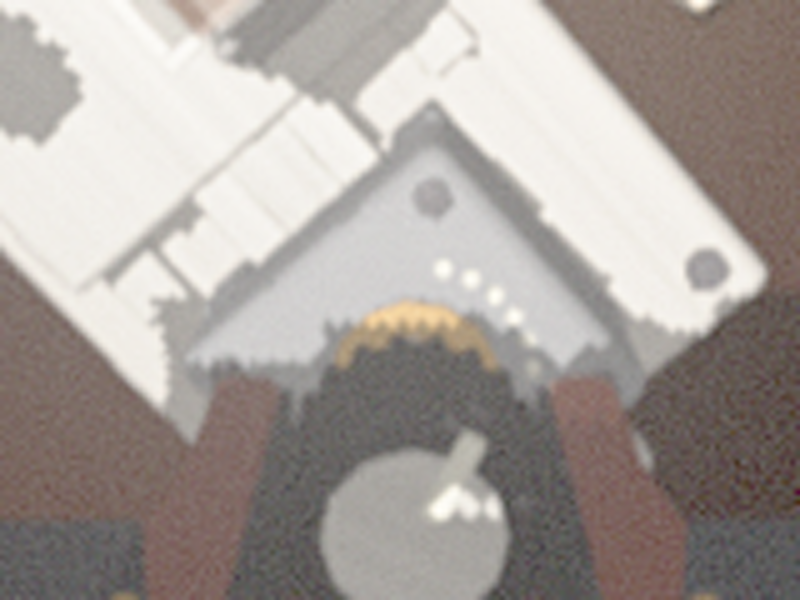

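Request:
carry_out --series '[0,0,-0.03,0,0,-0.9,0.3,0,0,-0.03,0,0,-0.9,0.3]'

```text
t: 10.18
tool_pos: [0.5312, 0.1497, 0.053]
orientation: [0.881, 0.473, 0.003, -0.002]
wrist_force: [2.4, 2.9, -14.4]
finger_gap: 0.0295
```

Request:
carry_out --series '[0,0,-0.03,0,0,-0.9,0.3,0,0,-0.03,0,0,-0.9,0.3]'

```text
t: 10.42
tool_pos: [0.5308, 0.1497, 0.0535]
orientation: [0.814, 0.581, 0.003, -0.002]
wrist_force: [4.0, 3.5, -16.0]
finger_gap: 0.0296
```

```bash
python3 go.py .532 .149 .0526
```

```text
{'t': 10.425, 'tool_pos': [0.5308, 0.1497, 0.0535], 'orientation': [0.8137, 0.5813, 0.0035, -0.0021], 'joint_positions': [0.1921, 0.5465, -0.7429, 1.9307, 0.4827, 0.8436, -1.1363], 'wrist_force': [4.0437, 3.4913, -16.0342], 'moment': [0.709, -0.9516, -0.0517], 'finger_gap': 0.0296}
yaw of tool x 71.08265028977921 tilt [ 0.0032  0.0074 -1.    ]
units [-0.01  0.06  0.04]
```

Request:
carry_out --series '[0,0,-0.03,0,0,-1,0.3,0,0,-0.03,0,0,-1,0.3,0,0,-0.03,0,0,-1,0.3]'

```text
t: 10.8
tool_pos: [0.5303, 0.1498, 0.0545]
orientation: [0.673, 0.74, 0.004, -0.002]
wrist_force: [3.7, 3.3, -13.0]
finger_gap: 0.0297
```

Request:
carry_out --series '[0,0,-0.03,0,0,-1,0.3,0,0,-0.03,0,0,-1,0.3,0,0,-0.03,0,0,-1,0.3]'

```text
t: 11.18
tool_pos: [0.5298, 0.1497, 0.0555]
orientation: [0.501, 0.865, 0.004, -0.002]
wrist_force: [4.3, 5.1, -14.4]
finger_gap: 0.0296
```

```bash
python3 go.py .532 .149 .0526; python3 look.py 8 sw
```

```text
{'t': 11.175, 'tool_pos': [0.5298, 0.1497, 0.0555], 'orientation': [0.5009, 0.8655, 0.0041, -0.0019], 'joint_positions': [0.328, 0.6188, -0.9399, 1.9221, 0.6206, 0.9177, -0.3973], 'wrist_force': [4.2992, 5.1363, -14.3676], 'moment': [1.0011, -0.8234, -0.0731], 'finger_gap': 0.0296}
yaw of tool x 119.8807609445349 tilt [ 8.0e-04  8.9e-03 -1.0e+00]
units [-0.07  0.06  0.12]
```

View pics/wrist8z.png

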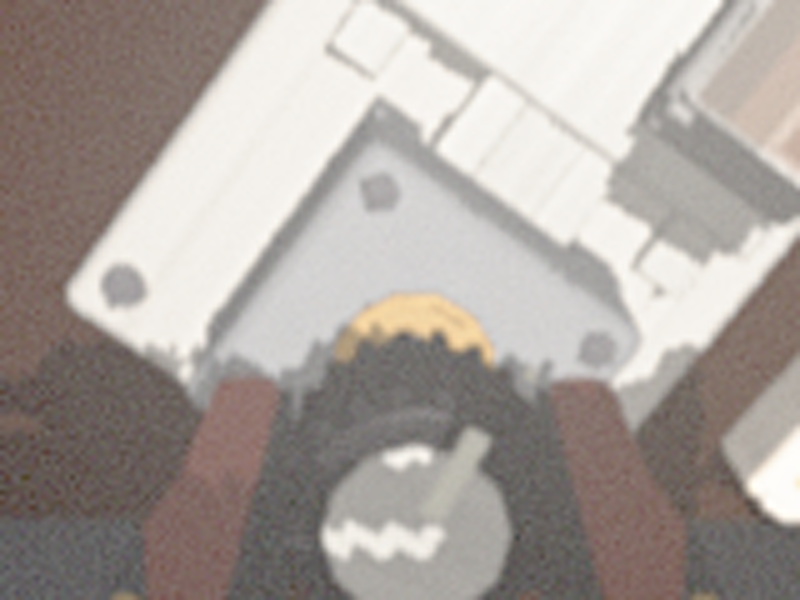

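View pics/scene8z.png

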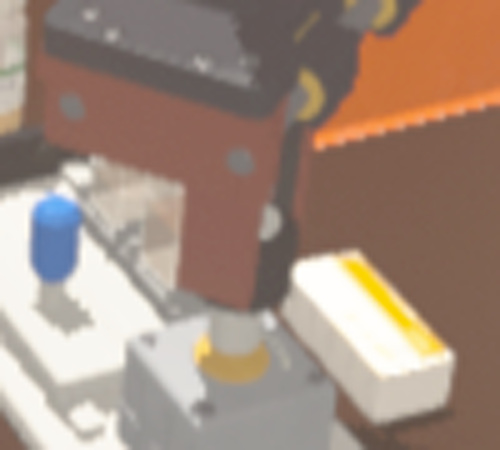

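Request:
carry_out --series '[0,0,-0.03,0,0,-1,0.3,0,0,-0.03,0,0,-1,0.3,0,0,-0.03,0,0,-1,0.3]'

```text
t: 11.65
tool_pos: [0.5294, 0.1493, 0.0565]
orientation: [0.308, 0.951, 0.004, -0.002]
wrist_force: [3.0, 4.8, -13.6]
finger_gap: 0.0298
```

Request:
carry_out --series '[0,0,-0.03,0,0,-1,0.3,0,0,-0.025,0,0,-1,0.3]'

```text
t: 11.9
tool_pos: [0.5292, 0.149, 0.0571]
orientation: [0.171, 0.985, 0.004, -0.001]
wrist_force: [3.0, 4.8, -12.2]
finger_gap: 0.0298
```

Request:
carry_out --series '[0,0,-0.01,0,0,-0.8,0.3]'

```text
t: 12.02
tool_pos: [0.5292, 0.1489, 0.0572]
orientation: [0.114, 0.993, 0.004, -0.001]
wrist_force: [2.1, 3.8, -9.3]
finger_gap: 0.0297
```

```bash
python3 go.py .532 .149 .0526
```

```text
{'t': 12.025, 'tool_pos': [0.5292, 0.1489, 0.0572], 'orientation': [0.1145, 0.9934, 0.0041, -0.0011], 'joint_positions': [0.4356, 0.7112, -1.1176, 1.9153, 0.7543, 1.0116, 0.3176], 'wrist_force': [2.0845, 3.7588, -9.2775], 'moment': [0.8042, -0.6622, -0.0034], 'finger_gap': 0.0297}
yaw of tool x 166.85391293948598 tilt [-0.0012  0.0085 -1.    ]
units [-0.11  0.03  0.18]
```

Request:
carry_out --series '[0,0,-0.01,0,0,-0.7,0.3]'

```text
t: 12.15
tool_pos: [0.5292, 0.1487, 0.0572]
orientation: [0.065, 0.998, 0.004, -0.001]
wrist_force: [2.0, 5.0, -10.0]
finger_gap: 0.0297
```

Request:
carry_out --series '[0,0,-0.01,0,0,-0.6,0.3]'

```text
t: 12.28
tool_pos: [0.5291, 0.1486, 0.0573]
orientation: [0.023, 1.0, 0.004, -0.001]
wrist_force: [1.5, 4.4, -10.8]
finger_gap: 0.0295
```

```bash
python3 go.py .532 .149 .0526
```

```text
{'t': 12.275, 'tool_pos': [0.5291, 0.1486, 0.0573], 'orientation': [0.0232, 0.9997, 0.004, -0.001], 'joint_positions': [0.4552, 0.7346, -1.1542, 1.9139, 0.7834, 1.0353, 0.4784], 'wrist_force': [1.5265, 4.4405, -10.8071], 'moment': [0.816, -0.6397, -0.0824], 'finger_gap': 0.0295}
yaw of tool x 177.33895476728097 tilt [-0.0018  0.008  -1.    ]
units [-0.11  0.02  0.19]
```

Request:
carry_out --series '[0,0,0,0,0,-0.4,0.3]'

```text
t: 12.4
tool_pos: [0.5291, 0.1486, 0.0572]
orientation: [-0.004, 1.0, 0.004, -0.001]
wrist_force: [1.5, 3.9, -8.3]
finger_gap: 0.0296
```

```bash
python3 go.py .532 .149 .0526
```

```text
{'t': 12.4, 'tool_pos': [0.5291, 0.1486, 0.0572], 'orientation': [-0.0043, 1.0, 0.004, -0.0011], 'joint_positions': [0.4606, 0.7421, -1.165, 1.9135, 0.792, 1.0426, 0.5268], 'wrist_force': [1.4542, 3.9342, -8.3375], 'moment': [0.7803, -0.5493, -0.2812], 'finger_gap': 0.0296}
yaw of tool x -179.50664113782526 tilt [-0.0022  0.0079 -1.    ]
units [-0.12  0.01  0.18]
```

Request:
carry_out --series '[0,0,0,0,0,-0.4,0.3]'

```text
t: 12.52
tool_pos: [0.529, 0.1486, 0.0572]
orientation: [-0.032, 0.999, 0.004, -0.001]
wrist_force: [2.3, 4.1, -7.0]
finger_gap: 0.0294
```

```bash
python3 go.py .532 .149 .0526; python3 look.py 9 w
```

```text
{'t': 12.525, 'tool_pos': [0.529, 0.1486, 0.0572], 'orientation': [-0.0317, 0.9995, 0.0039, -0.0011], 'joint_positions': [0.4658, 0.7494, -1.1756, 1.913, 0.8005, 1.05, 0.575], 'wrist_force': [2.3161, 4.0544, -6.9768], 'moment': [0.8571, -0.5991, -0.3814], 'finger_gap': 0.0294}
yaw of tool x -176.3711650330782 tilt [-0.0025  0.0078 -1.    ]
units [-0.12  0.01  0.18]
```

View pics/wrist9z.png

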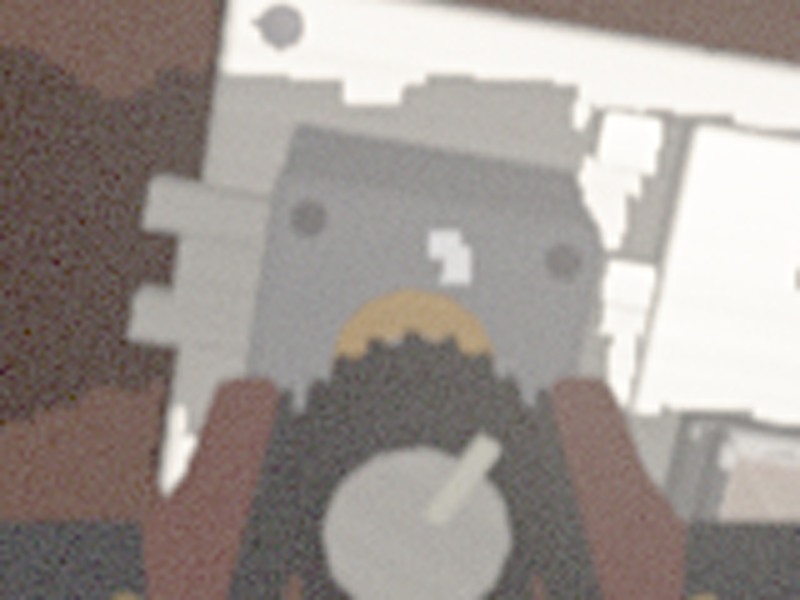

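Request:
carry_out --series '[0,0,0,0,0,0.1,0.3,0,0,0,0,0,0,0.5,0,0,0,0,0,0,0.55,0,0,0,0,0,0,0.6]'

```text
t: 13.08
tool_pos: [0.5297, 0.1472, 0.0586]
orientation: [-0.022, 1.0, 0.002, -0.001]
wrist_force: [0.1, -0.1, -1.3]
finger_gap: 0.052
```

```bash
python3 go.py .516 .231 .16; python3 look.py 10 sw
```

```text
{'t': 13.075, 'tool_pos': [0.5297, 0.1472, 0.0586], 'orientation': [-0.0224, 0.9997, 0.0019, -0.0006], 'joint_positions': [0.4643, 0.7447, -1.1722, 1.9118, 0.7979, 1.0517, 0.5594], 'wrist_force': [0.0691, -0.1105, -1.2548], 'moment': [0.0485, -0.1663, 0.0097], 'finger_gap': 0.052}
yaw of tool x -177.43321636890363 tilt [-0.0014  0.0038 -1.    ]
units [ 0.4   3.39 -4.04]
```

View pics/wrist10z.png

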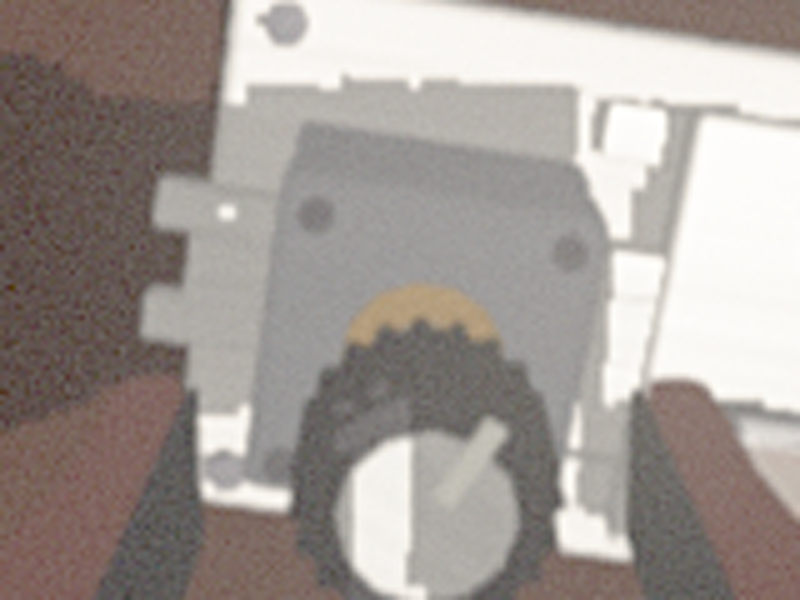

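View pics/scene10z.png

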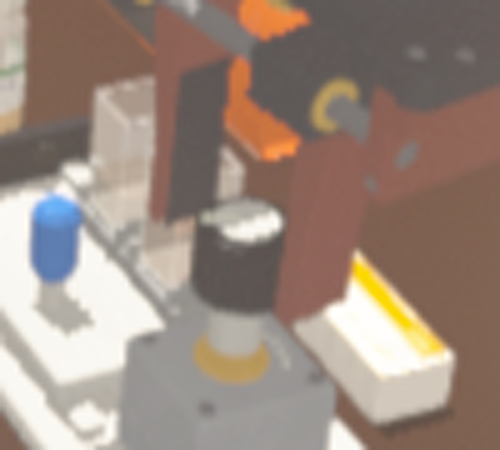

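Run:
```python
from h import *
cs=arm.camera_info('scene');cw=arm.camera_info('wrist')
for z in (.094,.1,.106,.108,.11,.112,.114): print(z,np.round(proj(cs,(.5315,.147,z)),1),np.round(proj(cw,(.5315,.147,z)),1))
```

```text
0.094 [399.3 242.7] [322.2 241.6]
0.1 [399.6 239.6] [322.3 245.5]
0.106 [400.  236.4] [322.3 249.7]
0.108 [400.1 235.4] [322.3 251.1]
0.11 [400.3 234.3] [322.3 252.6]
0.112 [400.4 233.3] [322.4 254.1]
0.114 [400.5 232.2] [322.4 255.7]
```

Request:
carry_out --series '[0,0,-0.8,0,0,0,0.6,0,0,-0.8,0,0,0,0.6,0,0,-0.8,0,0,0.3,0.5,0.1,0.8,-0.2,0,0,0.4,0.5,0.1,0.8,0,0,0,0.4,0.5,0.1,0.8,0,0,0,0,0.5,0.1,0.8,0,0,0,0,0.5,0,0,0,0,0,0,0.5]'

```text
t: 14.18
tool_pos: [0.528, 0.2309, 0.1371]
orientation: [0.062, 0.998, 0.004, 0.003]
wrist_force: [-0.9, -0.4, -0.7]
finger_gap: 0.044
```

```bash
python3 go.py .5165 .231 .08
python3 - <<'E'
from h import *
im,ci=snap('wrist','w11.png'); print(np.round(proj(ci,(.5165,.231,.07)),1))
E
```

```text
{'t': 14.175, 'tool_pos': [0.528, 0.2309, 0.1371], 'orientation': [0.0624, 0.998, 0.0037, 0.003], 'joint_positions': [0.3316, 0.6591, -1.1986, 1.7973, 0.6725, 1.1561, 0.3616], 'wrist_force': [-0.8812, -0.3864, -0.7329], 'moment': [0.0422, -0.1473, -0.0086], 'finger_gap': 0.044}
yaw of tool x 172.8467603525346 tilt [ 0.0064  0.0069 -1.    ]
units [ 0.47 -0.07  2.28]
[320.5 186.2]
```

View pics/w11.png

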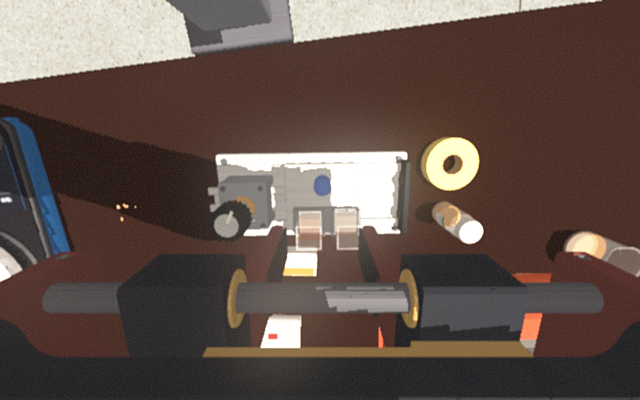

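Request:
carry_out --series '[0.47,-0.04,0.3,0,0,0,0.5,0,0,0.8,0,0,0,0.5,0,0,0.8,0,0,0,0.5,0,0,0.4,0,0,0,0.5,0,0,0,0,0,0,0.5]'

```text
t: 14.85
tool_pos: [0.5158, 0.2262, 0.0738]
orientation: [0.065, 0.998, 0.002, 0.002]
wrist_force: [-0.4, -0.2, 1.1]
finger_gap: 0.0439
```

```bash
python3 go.py .5165 .231 .023; python3 look.py 12 s;python3 - <<'E'
from h import *
im,ci=snap('wrist','w12.png'); print(np.round(proj(ci,(.5165,.231,.07)),1))
cv2.imwrite('pics/w12z.png',cv2.resize(im[140:280,220:420,::-1],None,fx=4,fy=4))
E
```

```text
{'t': 14.85, 'tool_pos': [0.5158, 0.2262, 0.0738], 'orientation': [0.0652, 0.9979, 0.0016, 0.0018], 'joint_positions': [0.2953, 0.7108, -1.1362, 1.876, 0.7487, 1.0548, 0.288], 'wrist_force': [-0.4077, -0.1802, 1.12], 'moment': [0.0011, -0.1143, 0.0161], 'finger_gap': 0.0439}
yaw of tool x 172.52285543908366 tilt [ 0.0038  0.0029 -1.    ]
units [0.   0.19 2.03]
[328.4 218.5]
```

View pics/w12z.png

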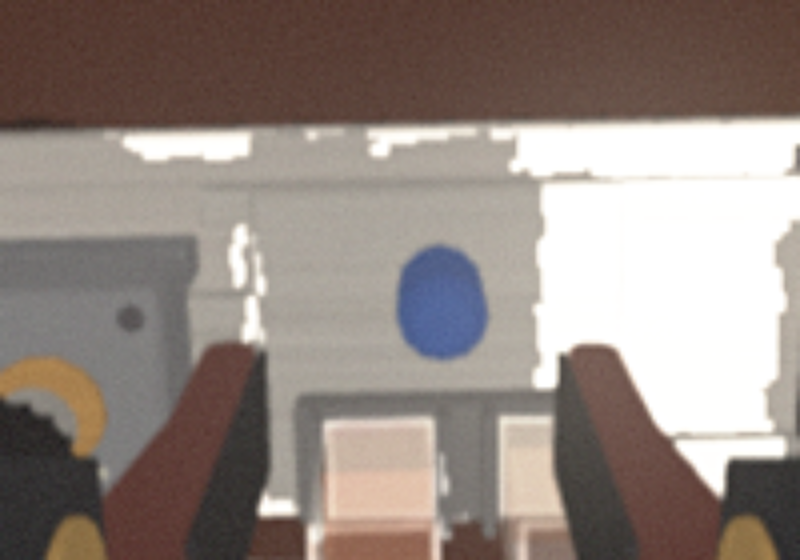

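View pics/scene12z.png

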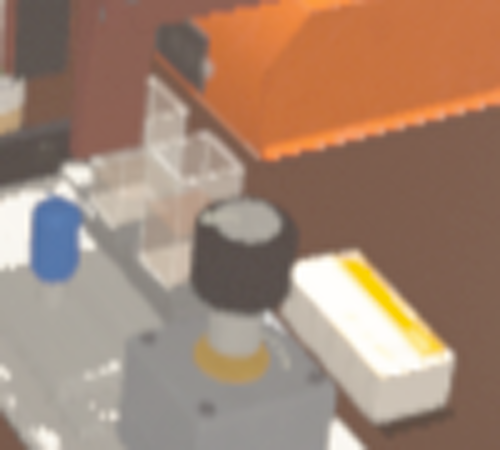

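Request:
carry_out --series '[0,0.24,0.2,0,0,0,0.5,0,0,0.4,0,0,0,0.5,0,0,0.4,0,0,0,0.5,0,0,0.4,0,0,0,0.5,0,0,0.3,0,0,0,0.5,0,0,0,0,0,0,0.5]'

```text
t: 15.7
tool_pos: [0.5179, 0.2339, 0.03]
orientation: [0.065, 0.998, 0.002, 0.003]
wrist_force: [-0.4, 0.4, 0.4]
finger_gap: 0.0438
```

```bash
python3 go.py .5165 .2325 .023; python3 look.py 13 s;python3 - <<'E'
from h import *
im,ci=snap('wrist','w13.png'); print(np.round(proj(ci,(.5165,.231,.07)),1))
cv2.imwrite('pics/w13z.png',cv2.resize(im[140:280,220:420,::-1],None,fx=4,fy=4))
E
```

```text
{'t': 15.7, 'tool_pos': [0.5179, 0.2339, 0.03], 'orientation': [0.0652, 0.9979, 0.0024, 0.003], 'joint_positions': [0.2435, 0.7654, -1.0792, 1.8936, 0.8163, 0.9953, 0.2329], 'wrist_force': [-0.3565, 0.3653, 0.4088], 'moment': [0.0811, -0.1318, 0.0135], 'finger_gap': 0.0438}
yaw of tool x 172.52723068109242 tilt [ 0.0064  0.0044 -1.    ]
units [ 0.05 -0.06  0.28]
[317.4 239.9]
```

View pics/w13z.png

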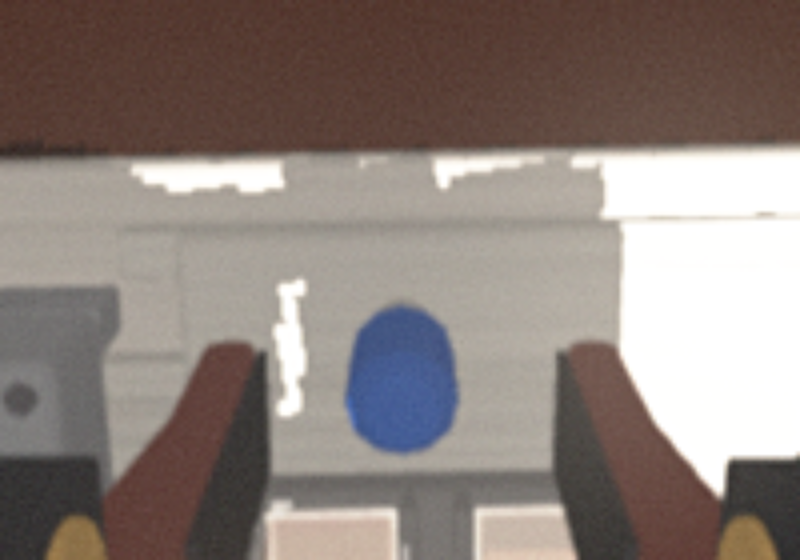

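View pics/scene13z.png

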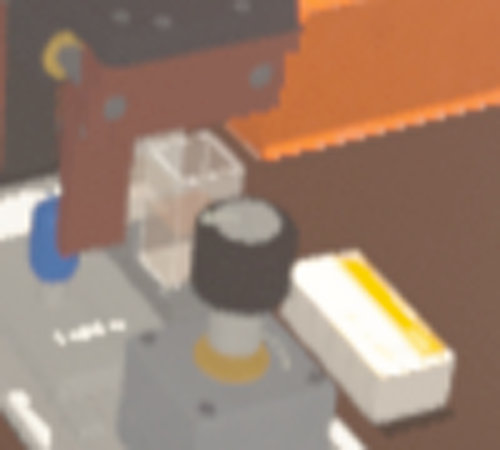

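Request:
carry_out --series '[0.03,-0.06,0.15,0,0,0,0.5,0,0,0.1,0,0,0,0.4,0,0,0,0,0,0,0.25,0,0,0,0,0,0,0.15,0,0,0,0,0,0,0.15,0,0,0,0,0,0,0.15]'

```text
t: 16.55
tool_pos: [0.5179, 0.2329, 0.0249]
orientation: [0.065, 0.998, 0.003, 0.004]
wrist_force: [0.4, 0.3, 0.5]
finger_gap: 0.0165
```

```bash
python3 go.py .5165 .2325 .023; python3 look.py 14 s
```

```text
{'t': 16.55, 'tool_pos': [0.5179, 0.2329, 0.0249], 'orientation': [0.0654, 0.9978, 0.0029, 0.0041], 'joint_positions': [0.2419, 0.7697, -1.073, 1.8994, 0.8258, 0.985, 0.2265], 'wrist_force': [0.4198, 0.327, 0.5159], 'moment': [0.0304, -0.1058, 0.029], 'finger_gap': 0.0165}
yaw of tool x 172.50322495693936 tilt [ 0.0086  0.0052 -0.9999]
units [ 0.05 -0.02  0.08]
```

View pics/scene14z.png

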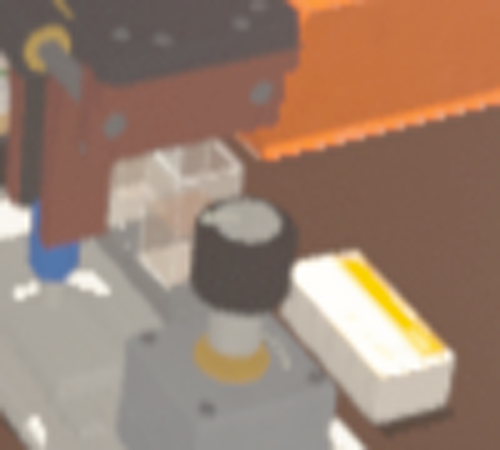

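Request:
carry_out --series '[0,0.1,0,0,0,0,0.15,0,0.2,0,0,0,0,0.15]'

```text
t: 16.85
tool_pos: [0.5186, 0.2392, 0.0248]
orientation: [0.066, 0.998, 0.002, 0.004]
wrist_force: [-0.7, -2.0, 2.3]
finger_gap: 0.0164
```

Request:
carry_out --series '[0,0.3,0,0,0,0,0.15,0,0.3,0,0,0,0,0.15]'

```text
t: 17.1
tool_pos: [0.5203, 0.2547, 0.0248]
orientation: [0.066, 0.998, 0.001, 0.004]
wrist_force: [-1.2, -2.3, 1.7]
finger_gap: 0.0169
```

```bash
python3 go.py .5165 .2325 .023; python3 look.py 15 s
```

```text
{'t': 17.1, 'tool_pos': [0.5203, 0.2547, 0.0248], 'orientation': [0.0659, 0.9978, 0.0012, 0.0035], 'joint_positions': [0.1946, 0.7828, -1.065, 1.8701, 0.8264, 1.0014, 0.2019], 'wrist_force': [-1.2031, -2.2562, 1.7274], 'moment': [-0.5071, 0.2241, 0.0142], 'finger_gap': 0.0169}
yaw of tool x 172.44733964323078 tilt [ 0.0072  0.002  -1.    ]
units [ 0.04 -0.9   0.07]
```

View pics/scene15.png

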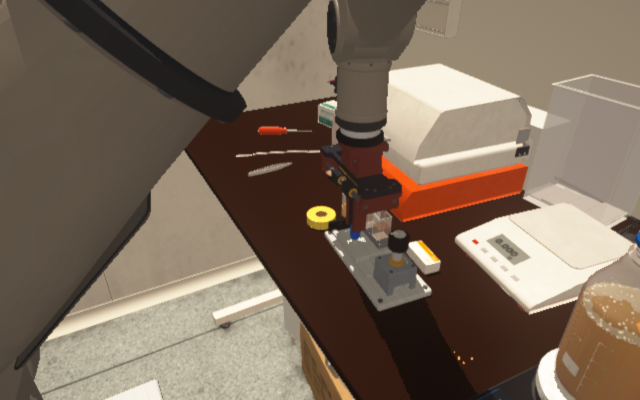

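Carriage moves with about 2 N. I keep pushing, 23 mm to go.

Request:
carry_out --series '[0.01,0.3,0,0,0,0,0.15,0.01,0.3,0,0,0,0,0.15]'

```text
t: 17.4
tool_pos: [0.5222, 0.2716, 0.0248]
orientation: [0.065, 0.998, 0.002, 0.004]
wrist_force: [-1.6, -2.6, 0.4]
finger_gap: 0.0163
```

Request:
carry_out --series '[0,0.15,0,0,0,0,0.15,0,0.1,0,0,0,0,0.15]'

```text
t: 17.65
tool_pos: [0.5229, 0.2774, 0.0247]
orientation: [0.065, 0.998, 0.0, 0.004]
wrist_force: [-3.5, -9.7, 8.7]
finger_gap: 0.0161
```

Request:
carry_out --series '[0,0.08,0,0,0,0,0.15]'

```text
t: 17.77
tool_pos: [0.5229, 0.2772, 0.0247]
orientation: [0.066, 0.998, -0.002, 0.003]
wrist_force: [-2.9, -9.6, 9.1]
finger_gap: 0.0164
```

Request:
carry_out --series '[0,0.05,0,0,0,0,0.15,0,0,0,0,0,0,0.35,0,0,0,0,0,0,0.45,0,0,0,0,0,0,0.45,0,0,-0.5,0,0,0,0.45,0,0,-0.8,0,0,0,0.45,0,0,-0.8,0,0,0,0.45,0,0,-0.8,0,0,0,0.45]'

```text
t: 18.77
tool_pos: [0.5226, 0.28, 0.1025]
orientation: [0.066, 0.998, -0.001, 0.003]
wrist_force: [0.1, 0.0, 0.1]
finger_gap: 0.0395
```

Request:
carry_out --series '[0,0,-0.9,0,0,0,0.45,0,0,-1,0,0,0,0.45,-0.3,0,-1,0,0,0,0.45,0,-0.5,-1,0,0,0,0.45,0,-0.8,-0.8,0,0,0,0.45,0,-1,-0.5,0,0,0,0.45,0,-1,0,0,0,0,0.45,0,-1,0,0,0,0,0.45]'

```text
t: 19.77
tool_pos: [0.5146, 0.1743, 0.2491]
orientation: [0.063, 0.998, 0.001, 0.007]
wrist_force: [0.6, -0.5, -0.3]
finger_gap: 0.0391
```

```bash
python3 f.py
python3 - <<'E'
from h import *
for n,c in dict(wrist=None,scene=(170,320,290,460),top=(145,245,280,440)).items():
    im,ci=snap(n,n+'16.png')
    if c: a,b,cc,d=c; cv2.imwrite('pics/'+n+'16z.png',cv2.resize(im[a:b,cc:d,::-1],None,fx=4,fy=4,interpolation=cv2.INTER_CUBIC))
    if n=='scene':
        for z in (.106,.11,.113): print(z,(np.array(proj(ci,(.5315,.147,z)))-[290,170])*4)
    print(n, 'post home', np.round(proj(ci,np.array([.5165,.231,.07])+.045*np.array([.107,.994,0])),1))
E
```

```text
{'t': 19.775, 'tool_pos': [0.5146, 0.1743, 0.2491], 'orientation': [0.0627, 0.998, 0.0013, 0.0073], 'joint_positions': [0.5487, 0.4969, -1.3294, 1.747, 0.5118, 1.2906, 0.5487], 'wrist_force': [0.6017, -0.502, -0.3074], 'moment': [-0.0138, -0.1022, 0.0431], 'finger_gap': 0.0391}
wrist post home [397.  171.3]
0.106 [440.01424563 265.71560747]
0.11 [441.01659787 257.28750178]
0.113 [441.77228969 250.93339765]
scene post home [349.6 217.4]
top post home [350.8 201.3]
```

View pics/wrist16.png

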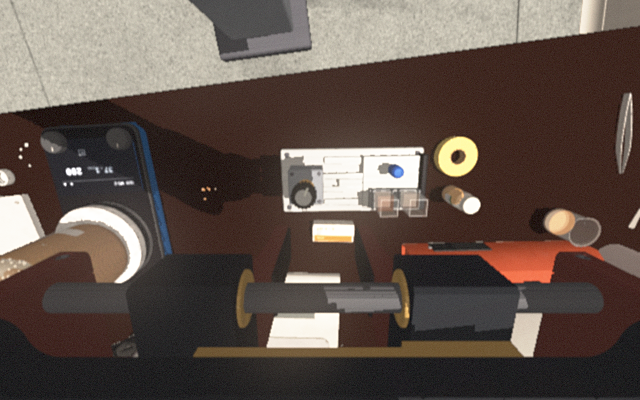

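View pics/scene16z.png

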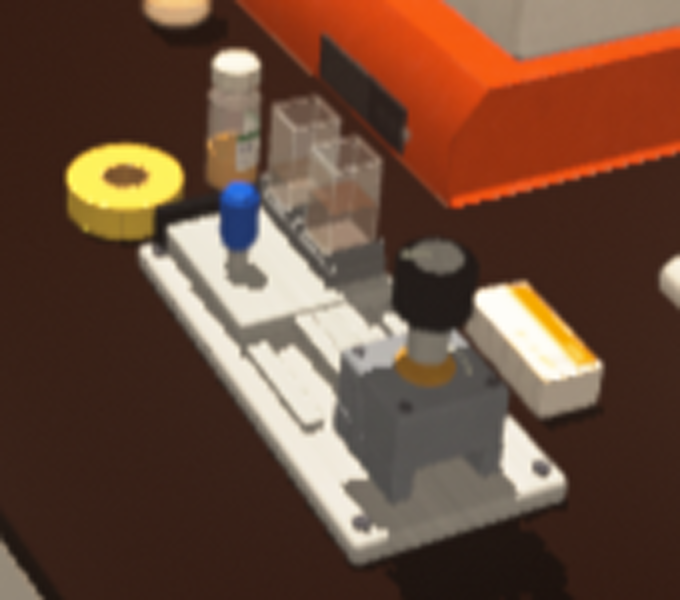

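View pics/top16z.png

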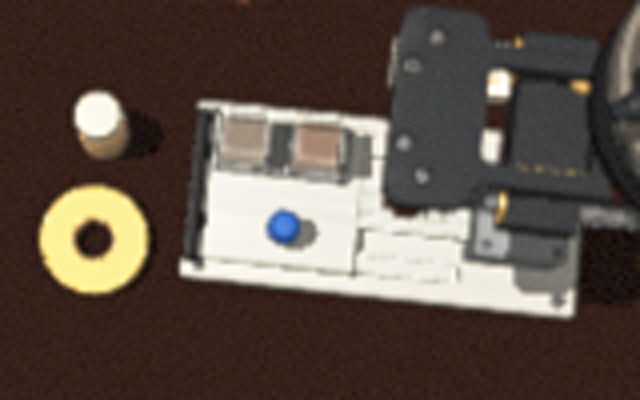

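Run:
```python
from h import *
st(); print(arm.job_done())
```

```text
{'t': 19.925, 'tool_pos': [0.5151, 0.1738, 0.2486], 'orientation': [0.0641, 0.9979, 0.001, 0.0073], 'joint_positions': [0.5481, 0.4976, -1.3279, 1.7468, 0.5128, 1.2906, 0.5463], 'wrist_force': [0.3621, 0.5705, -0.2545], 'moment': [0.0756, -0.0772, 0.0498], 'finger_gap': 0.0395}
the job is handed in; nothing more can be done
None
```

The lock screw is out and staying up, the carriage is home against the black end stop, and I handed the job in at about 20 s of the 64 s allowed.

- **Screw:** I pulled it up about 14 mm until it met its hard stop, with at most about 20 N read at the wrist. I then unscrewed it in one grip to its end stop, at about 2.7 rad by the pointer. There the torque rose to about 0.38 N m and the pads slipped slightly on the knob. After release the last scene picture shows the knob top at about 110 mm, so it stayed up.
- **Carriage:** I slid it by the blue post with about 2–3 N. It met the end stop after about 45 mm, with about 10 N sideways. In the last pictures the post is within about 1 mm of its home position and the carriage meets the stop. The robot was clear, with its wrist force reading near zero.
- **Bystanders:** The vial, tape roll and box of strips look unmoved in the before and after pictures.

Three readings disagreed with the description:
- **Fingertips:** They sit about 27 mm behind the reported TCP, in two camera views and in a closing test above the knob. I gripped about 27 mm lower to suit.
- **Post width:** The fingers stopped at 16.5 mm on the post, which is given as 18 mm.
- **Forces:** The wrist also showed a few newtons sideways while I held the screw, and about 9 N upward while I pressed the carriage against the stop.

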